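# Close up the loaded marking machine and start it

### The job

A metal blank has been loaded in the small marking machine. Gently push its tray fully home, swing the guard shut and press it down until its catch snaps and holds it closed, and only then press the small start button fully down and let it come back. Do not force anything, do not press the larger stop button, keep the blank in the tray and leave the jar, the mallet and the cutting die where they are.

Things in the scene. Friction and masses are not known exactly. Their poses are not given: they have to be found in the camera images.
- machine: Grey fixed bench machine. Origin on the bench; its x runs from tray front to head, y to the hinge side; yaw within 0.32 rad. Base x -105 to 135, y -107 to 97, deck z 40 mm; head from x 60 mm, 160 mm wide, top z 125 mm with a post to 162 mm at (100, 40). Catch block 50 x 12 mm, top z 86 mm, at (-25, -99). Hinge line along x at (-25, 78, 75) mm.
- tray (a joint): How far the steel tray is pulled out along the machine's -x, m; 0 = fully home against its hard stop, 0.06 = fully out. The tray stays where it is left and takes about 2 to 3 N to push.
- tray_front (a point): Middle of the upper edge of the tray's upright front plate, on the face towards the robot. The plate is 90 mm wide (machine y), 27 mm tall (it reaches from 42 to 69 mm above the bench) and 4 mm thick; with the tray home its face is at machine x = -97 mm. Push it along machine +x.
- tray_floor (a point): Centre of the tray's inner floor (102 x 84 mm, walls 8 mm above it).
- guard (a joint): Angle of the flat aluminium guard, rad: 0 shut and snapped, 1.57 upright, 1.9 leaning back. Stiff hinge: stays where left, takes 0.25 to 0.4 N m. Closing, its nose meets a sprung catch at 0.09 rad; it then takes 10 to 17 N straight down near the free edge to pass the catch, which snaps at about 0.04 rad and holds it at 0. Let go before that, it stays ajar.
- guard_edge (a point): Middle of the guard's free edge, on its outer face (upper face when shut), 154 mm from the hinge line. The guard is a plate 140 mm along the hinge and 4 mm thick. Shut, this point is at machine (-25, -76, 79) mm and the guard's axes are parallel to the machine's.
- guard_hinge (a point): Middle of the guard's hinge line, at machine (-25, 78, 75) mm. The guard's outer face looks away from the tray when open (to machine +y when upright).
- blank: Loose aluminium strip 56 x 35 x 5 mm lying in the tray; origin at the centre of its underside.
- start (a joint): How far the small start button is pressed, m; 0 = up, 0.006 = fully down (5 N), springs back.
- start_top (a point): Centre of the top of the small black start button (22 mm across, 63 mm above the bench) in the middle of its own grey box, 75 x 75 x 45 mm. It is pressed straight down. The two button boxes can change places.
- stop (a joint): How far the larger stop button is pressed, m; it must not be pressed.
- stop_top (a point): Centre of the top of the larger black stop button (42 mm across, 63 mm above the bench) on an equal grey box.
- jar: Loose small jar, 42 mm across, 62 mm high, between the machine and the button boxes; a bystander. Origin at the centre of its underside.
- mallet: Loose wooden mallet lying on the left, 230 mm long, head 52 mm thick; a bystander. Origin under the middle of its length.
- die: Loose dark steel disc-cutting die, 84 mm across, 34 mm high, left of the machine; a bystander. Origin at the centre of its underside.
Not all that is in view belongs to the job. What is shaped like the part that bears start but green is not meant.

How it is judged:
On the way, in this order (a step that is already met when the one before it is completed fails the run):
1. the tray is pushed fully home (value of joint tray below 0.002 m), for 0.2 s.
2. the guard is shut and snapped (value of joint guard below 0.02 rad and value of joint tray below 0.003 m), for 0.2 s.
3. the start button is pressed fully down (value of joint start above 0.005 m), for 0.05 s.
At the end, for the whole second after the job is handed in: Tray home within 3 mm, guard shut within 0.02 rad and held by its catch, both buttons up (within 1 mm), the blank at rest in the tray (within 35 mm of its centre and 6 mm of its floor) (all of step 2 and value of joint each of start, stop below 0.001 m and horizontal distance between blank and tray_floor below 0.035 m and z of blank in the frame of tray_floor below 0.006 m and linear speed of blank below 0.02 m/s); the robot touches nothing.
It fails at once if the stop button was pressed (more than 2 mm) (value of joint stop above 0.002 m).
It fails at once if the start button was pressed (more than 3 mm) while the guard was not shut (value of joint start above 0.003 m and value of joint guard above 0.05 rad).
It fails at once if the machine was pushed with more than 45 N (contact force between the fingers and machine above 45 N).
It fails at once if a bystander was moved more than 30 mm (distance of any of jar, mallet, die from where it was at the start of the episode above 0.03 m).
It also fails if it takes over 58 s, if anything falls off the work surface, if the arm or the gripper's body presses on something with over 40 N, if the wrist force passes 120 N, or if a joint passes its speed limit or range.

### The arm

A 6-joint arm with a two-finger parallel gripper is mounted at the origin on the work surface. World frame = base frame: x ahead of the robot, y to its left, z up, the work surface at z = 0. Lengths are in m, angles in rad, forces in N, time in s.
With the tool pointing down it reaches from about 0.35 to 0.975 m from the base axis. Payload 4.9 kg.
Tool frame: the origin (TCP) lies at the very end of the fingers, on their centre line; the grasp point (between the pads) lies bot.pinch_z behind it (bot.pinch_z is the distance from the TCP to the grasp point, in m); z points along the fingers, y is the line along which they close (so a half turn about z gives the same grasp; the last joint's range is limited). The gripper opens to 85 mm and grips with 20 to 120 N. Pads are 22 mm wide; open, the fingers measure 114 mm over their backs; the gripper's body (76 mm by 85 mm) begins 54 mm behind the grasp point. The pads swing forward as they close: fully open they stand 13 mm farther back than shut.
Start: joints at [1.063, 0.053, 1.613, -0, 1.476, -0.119], TCP at [0.237, 0.578, 0.231] pointing down, gripper open.
Joint ranges: [-3.01, 3.01], [-1.01, 2.22], [0.06, 2.58], [-1.02, 4.17], [0.09, 2.62], [-3.14, 3.14]. Speed limits (rad/s): [2.57, 2.57, 3.14, 3.14, 3.14, 3.14].

### API

Orientations are given as a unit quaternion [w, x, y, z].
In Python, from plant import bot gives the robot as it stands.
- The arm moves only by the shell command python3 -m jog 'ROWS' [OPENING] [FORCE]. ROWS is JSON, a list of rows, each a list of 4 numbers: the shift along the tool's x, y, z normalised to -1 to 1, where 1 is 250 mm, then the turn about the tool's z normalised to -1 to 1, where 1 is 2 rad. In form: [[x, y, z, roll], ...]. A call has 1 to 8 rows; each row shifts and turns the commanded pose from where the row before left it, along the tool's axes as they then stand; what a row does not reach is not made up. A row lasts 1/12 s, in which the tool goes at most 41.7 mm and 7.16 degrees, less where a joint would pass 70% of its speed; a pose out of reach is approached as far as the arm can. A call with a number of a shift or a turn outside -1 to 1 is refused whole. A call with a gripper value outside its range is refused whole. OPENING is the closure, from -1 (fully open) to 1 (shut), set as the call begins (- or left out, the last holds). The fingers move at their own pace and stop on an object; FORCE is the grip in N (left out, the last holds). Time passes only in rows, so rows that do not move let the fingers close. It gives the time, the measured TCP pose, the force, the opening and the grip force at its end, in the units of the state.
- bot.get_state(): the state, without advancing time (a new reading comes with each control period).
- bot.snapshot(name): name is "scene" or "top" or "wrist"; returns a dict with "color" (384x512x3 uint8, red, green, blue), "mtx" (3x3 intrinsics, pixels), "distortion" ([k1, k2, p1, p2, k3] as OpenCV has them; the pictures are not rectified), "origin" and "rotation" of the camera in the world. Camera axes: x right, y down, z forward; pixel columns grow to the right and rows downward; lengths in m; the calibration is good to about 2 mm. A picture is of the moment at which its call begins. There is no depth.
- bot.close_job(): hands the job in; it is judged then, once.
The state is a dict: "time_s": time; "joints": joint angles; "qd": joint speeds; "joint_torque": joint torques, N m; "tool_pos": TCP position; "tool_rot": TCP orientation; "contact_force": force on the tool from outside, world axes, zero at the start; "torque": the same for the moment, N m; "width": finger opening in m; "finger_force": force on a finger pad.
Only numpy, scipy, OpenCV 4.12 (cv2) and the standard library are available. Lean on these libraries where they do the work, as an engineer would, in place of code of your own. Each camera call takes 0.05 s, during which the arm holds its last target. There are 200 camera calls.

## Working session

There is one attempt and no reset: what is moved stays moved. The work goes in short steps, Python scripts to look and compute and a shell command to move; the robot and the scene stay as the last step left them, time stands still between calls to the robot, and variables do not carry over. Pictures are saved under pics/ and viewed, at most 10 in all, crops included, and the job is handed in when it is done.

```bash
ls; mkdir -p pics; cat > h.py <<'E'
import numpy as np, cv2
from plant import bot
def ray(s,uv):
    p=cv2.undistortPoints(np.array([[uv]],float),np.array(s["mtx"]),np.array(s["distortion"]))[0,0]
    return np.array(s["origin"]),np.array(s["rotation"])@np.array([p[0],p[1],1.])
def onz(s,uv,z):
    o,d=ray(s,uv); return o+d*(z-o[2])/d[2]
def proj(s,P):
    R=np.array(s["rotation"]);c=(np.atleast_2d(P)-s["origin"])@R
    return cv2.projectPoints(c,np.zeros(3),np.zeros(3),np.array(s["mtx"]),np.array(s["distortion"]))[0][:,0]
def tri(s1,u1,s2,u2):
    (a,d),(b,e)=ray(s1,u1),ray(s2,u2)
    t=np.linalg.lstsq(np.stack([d,-e],1),b-a,rcond=None)[0]
    p,q=a+d*t[0],b+e*t[1]; return (p+q)/2,np.linalg.norm(p-q)
def snap(n,f=None):
    s=bot.snapshot(n)
    if f: cv2.imwrite("pics/"+f,cv2.resize(s["color"][:,:,::-1],(800,600),interpolation=cv2.INTER_CUBIC))
    return s
E
python3 - <<'E'
from h import *
import pickle
for n in("scene","top"):
    s=snap(n,n+"1.png"); pickle.dump(s,open(n+".pkl","wb")); print(n,s["origin"],s["mtx"],s["distortion"])
print(bot.get_state(),bot.pinch_z)
E
```

```text
pics
scene [ 1.16887971 -0.26169416  0.83213523] [[370.42044185   0.         261.17590939]
 [  0.         370.42044185 194.48376763]
 [  0.           0.           1.        ]] [0.00788971 0.         0.         0.         0.        ]
top [0.47877526 0.05806813 1.12763743] [[370.70538847   0.         259.5647476 ]
 [  0.         370.70538847 191.93322661]
 [  0.           0.           1.        ]] [0.01502713 0.         0.         0.         0.        ]
{'time_s': 0.1, 'joints': array([ 1.06299916e+00,  5.32711783e-02,  1.61415338e+00,  1.72193694e-05,
        1.47601190e+00, -1.18998330e-01]), 'qd': array([-0.00136678,  0.00066644, -0.00406502, -0.00282362,  0.00239539,
        0.00017439]), 'joint_torque': array([ 1.27878036e-03, -3.94899881e+01, -3.71365857e+01,  2.34805259e-05,
        3.93164344e-03,  4.42233727e-06]), 'tool_pos': array([0.23664094, 0.57785871, 0.23020014]), 'tool_rot': array([-2.92368613e-04,  1.93178024e-01,  9.81163290e-01, -8.74355923e-04]), 'contact_force': array([0.65016985, 0.66231232, 0.39620808]), 'torque': array([-0.02784283,  0.02360926,  0.03869414]), 'finger_force': 0.0, 'width': 0.08550031611535501} 0.0187
```

View pics/scene1.png

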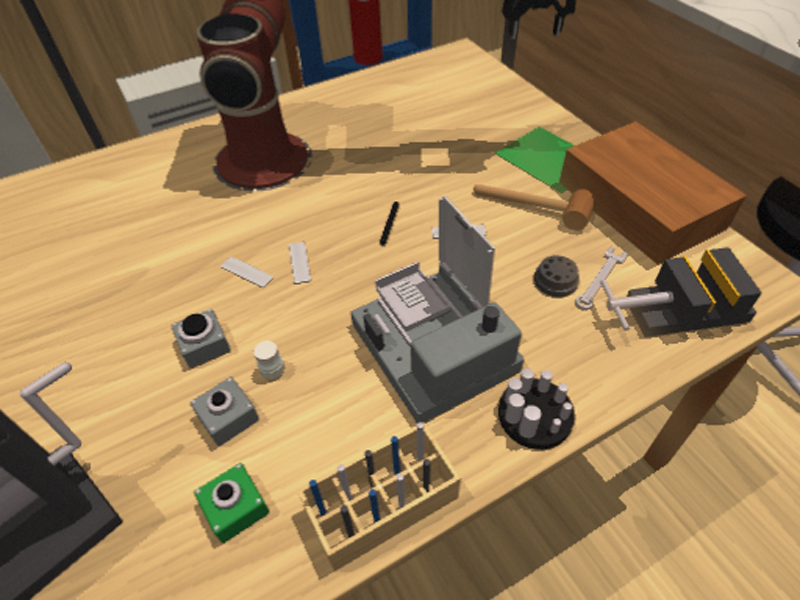

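View pics/top1.png

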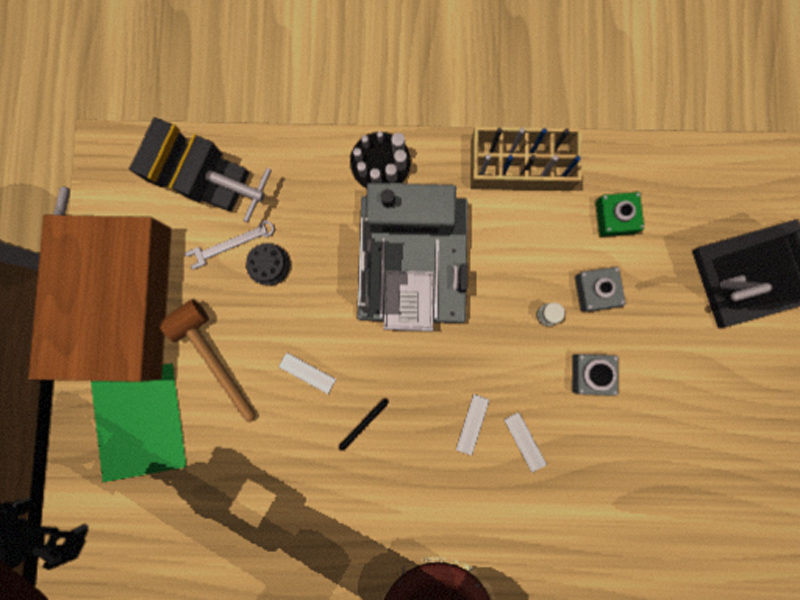

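The scene picture shows the machine at (435,320), tray towards the robot and guard upright. The start candidates in the top picture (800x600) are:
- grey box with the small button at (605,289), which matches the description
- grey box with the large button at (600,375), which is the stop
- green box at (625,210), a decoy

I choose (605,289). Next are close crops for measuring.

```bash
python3 - <<'E'
from h import *
import pickle
t=pickle.load(open("top.pkl","rb"));s=pickle.load(open("scene.pkl","rb"))
def crop(i,x,y,w,h,k):
    c=cv2.resize(i["color"][y:y+h,x:x+w,::-1],(w*k,h*k),interpolation=cv2.INTER_CUBIC)
    for a in range(0,w,20): cv2.putText(c,str(x+a),(a*k,8),0,.3,(0,0,255)); cv2.line(c,(a*k,10),(a*k,16),(0,0,255))
    for a in range(0,h,20): cv2.putText(c,str(y+a),(0,a*k+4),0,.3,(255,0,0))
    return c
a=crop(t,224,112,80,100,5);b=crop(s,220,122,120,150,4)[:, :400+80]
c=np.zeros((600,400+400,3),np.uint8);c[:500,:400]=a;b=crop(s,222,122,100,150,4);c[:,400:]=b
cv2.imwrite("pics/c1.png",c)
b1=crop(t,360,115,60,145,4);b2=crop(s,100,190,80,150,4)
c=np.zeros((600,560,3),np.uint8);c[:580,:240]=b1;c[:,240:]=b2
cv2.imwrite("pics/c2.png",c)
E
```

```text
(no output)
```

View pics/c1.png

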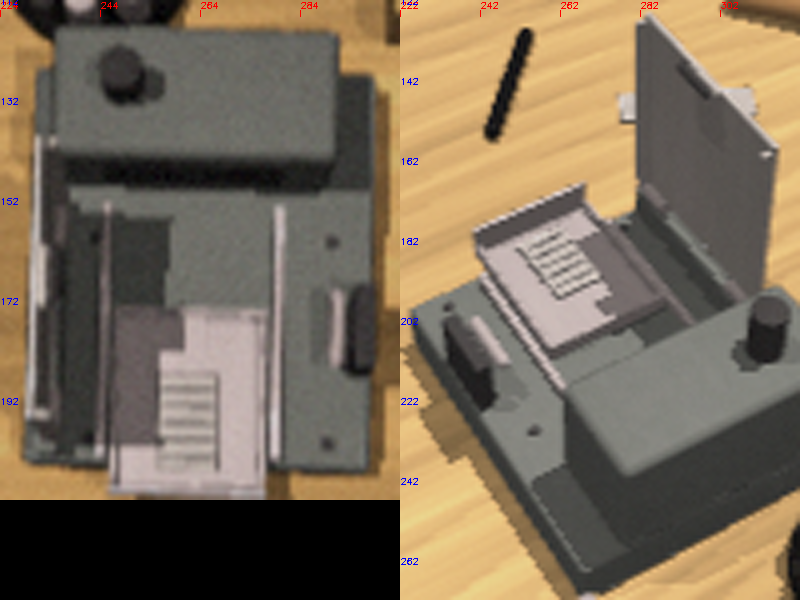

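View pics/c2.png

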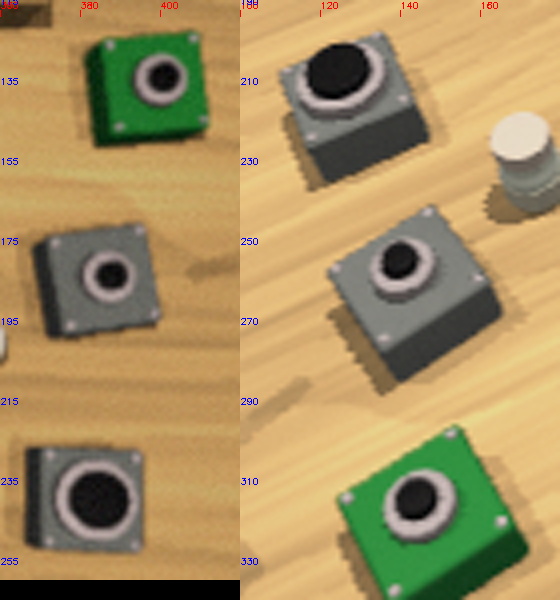

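The crops show the small start button at top raw (388,183.8) and scene raw (140,255), the stop at (385,239.5), and the tray plate edge from (245.6,210.6) to (277,211.2) in the top view. The guard is upright on +y.

```bash
python3 - <<'E'
from h import *
import pickle
np.set_printoptions(precision=4,suppress=True)
t=pickle.load(open("top.pkl","rb"));s=pickle.load(open("scene.pkl","rb"))
for n,u,v in [("start",(388,183.75),(140,255)),("stop",(385,239.5),(125,208)),("trayL",(245.6,210.5),(268.5,168.8)),("trayR",(277,211.2),(240.7,180.8)),("guardrear",(232,139.5),(315.8,159.5)),("guardfront",(230.5,195.5),(282,126.2)),
 ("headFR",(291,143.6),(263.5,219)),("headBR",(291.6,119),(279,239.5)),("catch",(298,177.5),(239.5,208))]: print(n,*tri(t,u,s,v))
for n,u,z in [("hFL",(236.4,142.6),.125),("hFR",(291,143.6),.125),("hBR",(291.6,119),.125),("hBL",(235.4,117.4),.125),("dFR",(297.6,206),.04),("dFL",(228.8,204.3),.04),("dBR",(298.6,127),.04),("tL",(245.6,210.6),.069),("tR",(277,211.2),.069)]: print(n,onz(t,u,z))
def cen(i,x,y,w,h,thr=45):
    m=(i["color"][y:y+h,x:x+w].max(2)<thr).astype(np.uint8);n,l,st,c=cv2.connectedComponentsWithStats(m)
    k=1+st[1:,4].argmax();return c[k]+[x,y],st[k]
print(cen(t,378,175,20,20),cen(s,130,245,20,20),cen(t,372,226,28,28),cen(s,112,195,28,24))
E
```

```text
Traceback (most recent call last):
  File "h.py", line 12, in tri
    (a,d),(b,e)=ray(s1,u1),ray(s2,u2)
                ~~~^^^^^^^
  File "h.py", line 5, in ray
    return np.array(s["origin"]),np.array(s["rotation"])@np.array([p[0],p[1],1.])
                                 ~~~~~~~~~~~~~~~~~~~~~~~^~~~~~~~~~~~~~~~~~~~~~~~~
ValueError: matmul: Input operand 1 has a mismatch in its core dimension 0, with gufunc signature (n?,k),(k,m?)->(n?,m?) (size 3 is different from 4)
```

```bash
sed -i '2a from scipy.spatial.transform import Rotation as Rn\ndef RM(q): return Rn.from_quat(np.roll(q,-1)).as_matrix()' h.py; sed -i 's/np.array(s\["rotation"\])/RM(s["rotation"])/' h.py
python3 - <<'E'
from h import *
import pickle
np.set_printoptions(precision=4,suppress=True)
t=pickle.load(open("top.pkl","rb"));s=pickle.load(open("scene.pkl","rb"))
for n,u,v in [("start",(388,183.75),(140,255)),("stop",(385,239.5),(125,208)),("trayL",(245.6,210.5),(268.5,168.8)),("trayR",(277,211.2),(240.7,180.8)),("guardrear",(232,139.5),(315.8,159.5)),("guardfront",(230.5,195.5),(282,126.2)),
 ("headFR",(291,143.6),(263.5,219)),("headBR",(291.6,119),(279,239.5)),("catch",(298,177.5),(239.5,208))]: print(n,*tri(t,u,s,v))
for n,u,z in [("hFL",(236.4,142.6),.125),("hFR",(291,143.6),.125),("hBR",(291.6,119),.125),("hBL",(235.4,117.4),.125),("dFR",(297.6,206),.04),("dFL",(228.8,204.3),.04),("dBR",(298.6,127),.04),("tL",(245.6,210.6),.069),("tR",(277,211.2),.069)]: print(n,onz(t,u,z))
def cen(i,x,y,w,h,thr=45):
    m=(i["color"][y:y+h,x:x+w].max(2)<thr).astype(np.uint8);n,l,st,c=cv2.connectedComponentsWithStats(m)
    k=1+st[1:,4].argmax();return c[k]+[x,y],st[k]
print(cen(t,378,175,20,20),cen(s,130,245,20,20),cen(t,372,226,28,28),cen(s,112,195,28,24))
E
```

```text
start [ 0.6197 -0.2968  0.0591] 0.005771835584863087
stop [ 0.4599 -0.2859  0.0589] 0.007339360859881578
trayL [0.5335 0.1133 0.0586] 0.008145584585223029
trayR [0.5335 0.0227 0.0592] 0.00788601367563711
guardrear [0.7005 0.1426 0.2236] 0.004785910630758642
guardfront [0.5599 0.1408 0.2229] 0.0021658741040505667
headFR [ 0.7183 -0.0105  0.1196] 0.007052648572065714
headBR [ 0.7873 -0.0106  0.1227] 0.0074929686718565175
catch [ 0.6305 -0.0331  0.0796] 0.010837661730472136
hFL [0.7148 0.1371 0.125 ]
hFR [ 0.7154 -0.0133  0.125 ]
hBR [ 0.7848 -0.0138  0.125 ]
hBL [0.7859 0.1421 0.125 ]
dFR [ 0.5495 -0.0417  0.04  ]
dFL [0.5496 0.1605 0.04  ]
dBR [ 0.7866 -0.0412  0.04  ]
tL [0.5308 0.1091 0.069 ]
tR [0.5313 0.0195 0.069 ]
(array([387.5, 183.5]), array([ 7,  6,  6,  6, 32], dtype=int32)) (array([139.3571, 254.7679]), array([ 6,  6,  8,  9, 56], dtype=int32)) (array([384.4122, 239.5   ]), array([  6,   7,  14,  14, 148], dtype=int32)) (array([123.975, 207.425]), array([  5,   6,  15,  14, 160], dtype=int32))
```

Machine yaw is about 0, with its origin near (0.654, 0.065). The tray is about 26 mm out and the guard is about upright. First I square the tool, close the fingers and move in front of the tray.

```bash
python3 -m jog '[[0,0,0,-0.0487],[0,0,0,-0.0487],[0,0,0,-0.0487],[0,0,0,-0.0487]]' 1 40 | tail -5
python3 -m jog '[[-0.062,-0.137,0,0],[-0.062,-0.137,0,0],[-0.062,-0.137,0,0],[-0.062,-0.137,0,0],[-0.062,-0.137,0,0],[-0.062,-0.137,0,0],[-0.062,-0.137,0,0],[-0.062,-0.137,0,0]]' >/dev/null
python3 -m jog '[[-0.062,-0.137,0,0],[-0.062,-0.137,0,0],[-0.062,-0.137,0,0],[-0.062,-0.137,0,0],[-0.062,-0.137,0,0],[-0.062,-0.137,0,0],[-0.062,-0.137,0,0],[0,0,0,0]]'
```

```text
tool_pos: [0.2367, 0.578, 0.2305]
tool_rot: [-0.0, -0.003, 1.0, -0.001]
contact_force: [-0.4, 0.4, 0.1]
width: 0.0385
finger_force: 0.0
time_s: 1.77
tool_pos: [0.4713, 0.0598, 0.2309]
tool_rot: [0.0, 0.003, 1.0, -0.001]
contact_force: [0.1, 0.3, -0.5]
width: -0.0001
finger_force: 0.0
```

```bash
python3 -m jog '[[0,0.02,0.142,0],[0,0,0.142,0],[0,0,0.142,0],[0,0,0.142,0],[0,0,0.142,0],[0,0,0,0]]' | grep -E "pos|contact"
python3 -m jog '[[-0.04,0,0,0],[-0.04,0,0,0],[-0.04,0,0,0],[-0.02,0,0,0],[0,0,0,0]]' | grep -E "pos|contact"
python3 -m jog '[[-0.02,0,0,0],[-0.02,0,0,0],[-0.02,0,0,0],[0,0,0,0]]'| grep -E "pos|contact"
```

```text
tool_pos: [0.4629, 0.0703, 0.0458]
contact_force: [-1.8, 0.7, -1.5]
tool_pos: [0.5072, 0.0698, 0.0557]
contact_force: [-0.2, 0.8, 0.8]
tool_pos: [0.5208, 0.0698, 0.0542]
contact_force: [-0.3, -0.5, -0.1]
```

```bash
for i in 1; do python3 -m jog '[[-0.016,0,0,0],[-0.016,0,0,0],[0,0,0,0]]' | grep -E "pos|contact"
python3 -m jog '[[-0.016,0,0,0],[-0.016,0,0,0],[0,0,0,0]]' | grep -E "pos|contact"
python3 -m jog '[[-0.016,0,0,0],[-0.016,0,0,0],[0,0,0,0]]' | grep -E "pos|contact"; done
```

```text
tool_pos: [0.5281, 0.0698, 0.0537]
contact_force: [0.3, -0.8, -0.5]
tool_pos: [0.5363, 0.0698, 0.0537]
contact_force: [0.1, -0.3, 0.3]
tool_pos: [0.5446, 0.0698, 0.0538]
contact_force: [-0.7, 0.5, -0.3]
```

```bash
python3 - <<'E'
from h import *
t=snap("top");s=snap("scene")
a=cv2.resize(t["color"][100:225,215:315,::-1],(400,500),interpolation=cv2.INTER_CUBIC);b=cv2.resize(s["color"][115:265,215:315,::-1],(400,600),interpolation=cv2.INTER_CUBIC)
c=np.zeros((600,800,3),np.uint8);c[:500,:400]=a;c[:,400:]=b;cv2.imwrite("pics/c3.png",c)
E
```

```text
(no output)
```

View pics/c3.png

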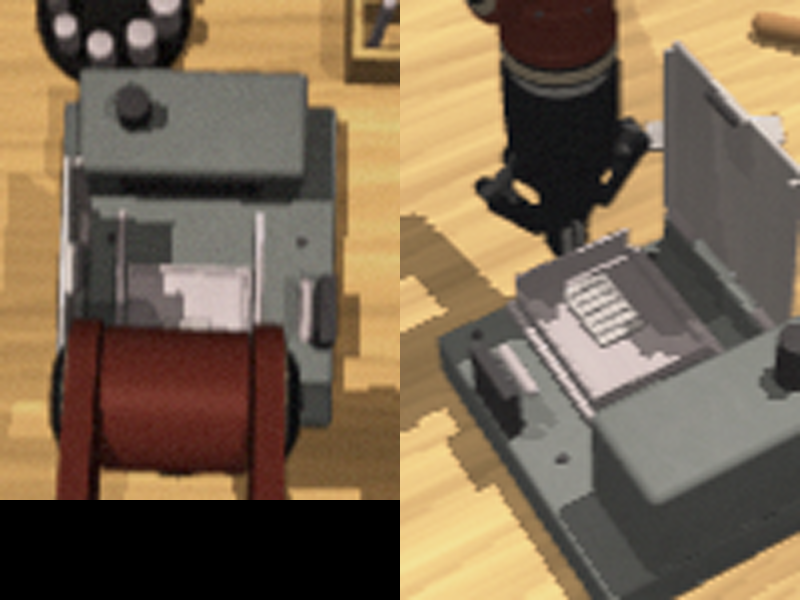

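The crop shows the fingers at (570,240) touching the plate, and the tray has moved in. I continue in small steps until the hard stop shows in the force.

```bash
python3 -m jog '[[-0.008,0,0,0]]' | grep -E "pos|contact"
python3 -m jog '[[-0.008,0,0,0]]' | grep -E "pos|contact"
python3 -m jog '[[-0.008,0,0,0]]' | grep -E "pos|contact"
python3 -m jog '[[-0.008,0,0,0]]' | grep -E "pos|contact"
```

```text
tool_pos: [0.5458, 0.0698, 0.054]
contact_force: [-1.9, 0.1, 1.0]
tool_pos: [0.5478, 0.0698, 0.054]
contact_force: [-2.3, 0.0, 0.8]
tool_pos: [0.5498, 0.0699, 0.054]
contact_force: [-6.1, -0.1, 2.8]
tool_pos: [0.5498, 0.0699, 0.0537]
contact_force: [-15.0, -0.4, 10.9]
```

Hard stop reached at TCP x≈0.5498, about 15 N. I hold briefly, then back off, rise, and go round behind the guard.

```bash
python3 -m jog '[[0,0,0,0],[0,0,0,0],[0,0,0,0]]' | grep -E "pos|contact"
python3 -m jog '[[0.06,0,0,0],[0.14,0,0,0],[0.14,0,0,0],[0,0,-0.14,0],[0,0,-0.14,0],[0,0,-0.14,0],[0,0,-0.14,0],[0,0,-0.14,0]]' | grep -E "pos|contact"
python3 -m jog '[[0,0.14,-0.1,0],[0,0.14,0,0],[0,0.14,0,0],[0,0.14,0,0],[0,0,0,0]]' | grep -E "pos|contact"
python3 -m jog '[[-0.12,0,0,0],[-0.12,0,0,0],[-0.12,0,0,0],[-0.12,0,0,0],[-0.12,0,0,0],[-0.06,0,0,0],[0,0,0,0],[0,0,0,0]]' | grep -E "pos|contact"
python3 - <<'E'
from h import *
t=snap("top");s=snap("scene")
a=cv2.resize(t["color"][100:225,215:315,::-1],(400,500),interpolation=cv2.INTER_CUBIC);b=cv2.resize(s["color"][90:240,230:330,::-1],(400,600),interpolation=cv2.INTER_CUBIC)
c=np.zeros((600,800,3),np.uint8);c[:500,:400]=a;c[:,400:]=b;cv2.imwrite("pics/c4.png",c)
E
```

```text
tool_pos: [0.5498, 0.0698, 0.0536]
contact_force: [-9.8, -0.4, 6.3]
tool_pos: [0.467, 0.0698, 0.2308]
contact_force: [0.9, -0.6, -0.2]
tool_pos: [0.4666, 0.2135, 0.2536]
contact_force: [-0.8, 0.1, -0.1]
tool_pos: [0.6321, 0.2084, 0.2525]
contact_force: [-0.1, -0.6, -0.3]
```

View pics/c4.png

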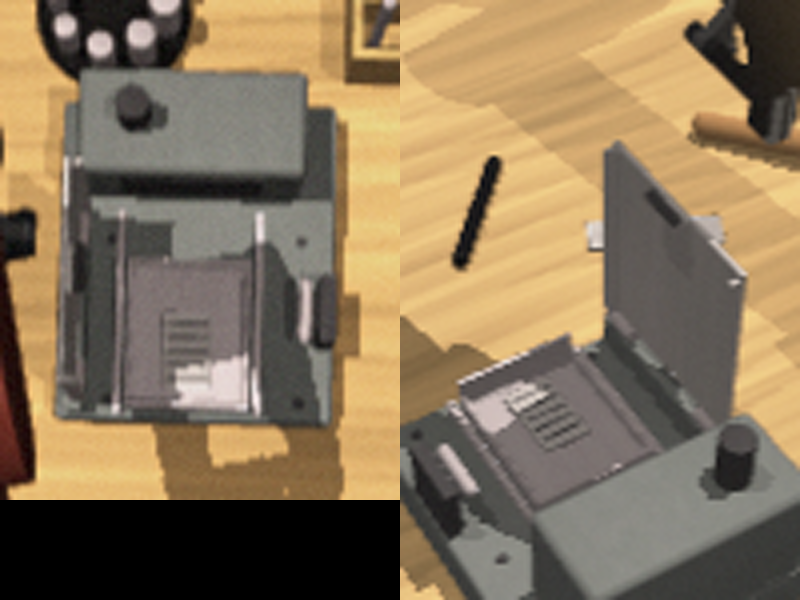

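The tray is home in crop region (120-250, 260-415), with the blank still in it. The gripper is behind the guard, so I lower it and push the guard over along its arc.

```bash
python3 -m jog '[[0,0,0.07,0],[0,0,0.07,0],[0,0,0.07,0],[0,-0.05,0,0],[0,-0.05,0,0],[0,0,0,0]]' | grep -E "pos|contact"
python3 -m jog '[[0,-0.04,0,0],[0,-0.04,0,0]]' | grep -E "pos|contact"
python3 -m jog '[[0,-0.04,0,0],[0,-0.04,0,0]]' | grep -E "pos|contact"
python3 -m jog '[[0,-0.04,0,0],[0,-0.04,0,0]]' | grep -E "pos|contact"
```

```text
tool_pos: [0.6319, 0.1814, 0.202]
contact_force: [0.4, 0.4, 0.6]
tool_pos: [0.6324, 0.1631, 0.2025]
contact_force: [0.8, 0.3, -0.2]
tool_pos: [0.6322, 0.1431, 0.2016]
contact_force: [-0.1, 2.2, -0.5]
tool_pos: [0.6317, 0.1229, 0.2004]
contact_force: [0.7, 1.8, -1.2]
```

```bash
python3 -m jog '[[0,-0.042,0.021,0],[0,-0.042,0.021,0],[0,-0.048,0.022,0],[0,-0.048,0.022,0]]' | grep -E "pos|contact"
python3 -m jog '[[0,-0.045,0.028,0],[0,-0.045,0.028,0],[0,-0.041,0.039,0],[0,-0.041,0.039,0]]' | grep -E "pos|contact"
python3 -m jog '[[0,-0.022,0.036,0],[0,-0.022,0.036,0]]' | grep -E "pos|contact"
```

```text
tool_pos: [0.6316, 0.0777, 0.1781]
contact_force: [-0.4, 1.6, 0.4]
tool_pos: [0.6317, 0.0346, 0.1444]
contact_force: [-0.3, 1.5, 0.3]
tool_pos: [0.6316, 0.0239, 0.1262]
contact_force: [-0.1, 0.8, 0.3]
```

```bash
python3 -m jog '[[0,-0.014,0.041,0],[0,-0.014,0.041,0]]' | grep -E "pos|contact"
python3 -m jog '[[0,-0.02,0.02,0],[0,-0.02,0.02,0]]' | grep -E "pos|contact"
python3 -m jog '[[0,0,0.008,0]]' | grep -E "pos|contact"
python3 -m jog '[[0,0,0.008,0]]' | grep -E "pos|contact"
```

```text
tool_pos: [0.6318, 0.0173, 0.106]
contact_force: [0.2, 1.2, 0.8]
tool_pos: [0.6315, 0.0077, 0.0959]
contact_force: [-0.8, 0.3, 1.1]
tool_pos: [0.6316, 0.007, 0.094]
contact_force: [0.7, -1.0, 0.9]
tool_pos: [0.632, 0.0075, 0.0929]
contact_force: [-0.2, -1.3, 0.9]
```

```bash
python3 -m jog '[[0,0,0.008,0]]' | grep -E "pos|contact"
python3 -m jog '[[0,0,0.008,0]]' | grep -E "pos|contact"
python3 -m jog '[[0,0,0.008,0]]' | grep -E "pos|contact"
python3 -m jog '[[0,0,0.008,0]]' | grep -E "pos|contact"
```

```text
tool_pos: [0.6322, 0.0077, 0.0914]
contact_force: [-0.8, 0.3, -0.3]
tool_pos: [0.6323, 0.0079, 0.0895]
contact_force: [0.3, -0.7, 0.4]
tool_pos: [0.6323, 0.0079, 0.0874]
contact_force: [0.5, -0.4, 0.8]
tool_pos: [0.6322, 0.0079, 0.0853]
contact_force: [0.4, 0.0, 0.7]
```

```bash
python3 - <<'E'
from h import *
s=snap("scene")
b=cv2.resize(s["color"][90:240,190:340,::-1],(600,600),interpolation=cv2.INTER_CUBIC)
cv2.imwrite("pics/c5.png",b)
E
```

```text
(no output)
```

View pics/c5.png

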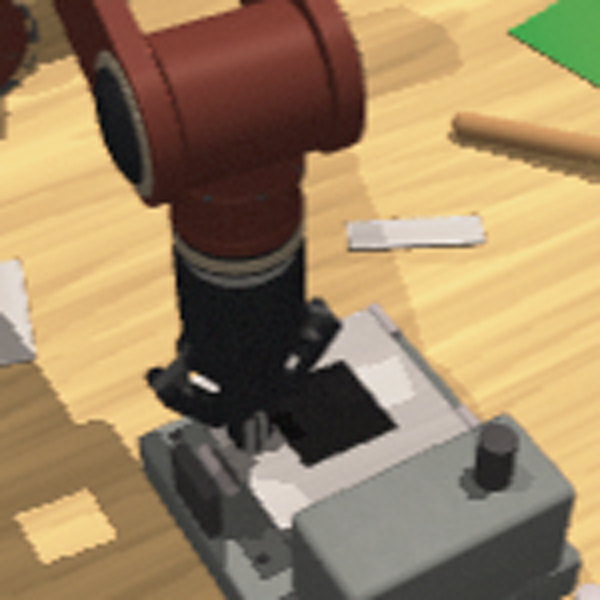

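The crop shows the guard nearly flat with the fingertips (255,435) at its free edge. No catch force has shown yet, so I continue down gently.

```bash
for k in 1; do python3 -m jog '[[0,0,0.006,0],[0,0,0,0]]' | grep -E "pos|contact"
python3 -m jog '[[0,0,0.006,0],[0,0,0,0]]' | grep -E "pos|contact"
python3 -m jog '[[0,0,0.006,0],[0,0,0,0]]' | grep -E "pos|contact"; done
```

```text
tool_pos: [0.6317, 0.0079, 0.0832]
contact_force: [0.8, -0.3, 0.5]
tool_pos: [0.6318, 0.0079, 0.0818]
contact_force: [0.4, 0.4, 0.7]
tool_pos: [0.6318, 0.0079, 0.0803]
contact_force: [0.9, -0.2, -0.6]
```

```bash
python3 - <<'E'
from h import *
np.set_printoptions(precision=0,suppress=True)
s=snap("scene")
for th in (0,.1,.2,.3):
    f=lambda x,r:[.654+x,.143-r*np.cos(th)+.004*np.sin(th),.075+r*np.sin(th)+.004*np.cos(th)]
    P=np.array([f(-.095,.154),f(.045,.154),f(-.095,.01),f(.045,.01)])
    print(th,((proj(s,P)-[190,90])*4).tolist())
print((proj(s,[[.632,.008,.08],[.632,-.034,.086]])-[190,90])*4)
b=cv2.resize(s["color"][150:230,215:315,::-1],(800,640),interpolation=cv2.INTER_CUBIC)[:600]
cv2.imwrite("pics/c6.png",b)
E
```

```text
0 [[169.03707315384645, 387.4451722064098], [272.65459291754973, 533.6805884855365], [350.87933451443723, 307.72200580530773], [464.44503429480733, 440.71483471318334]]
0.1 [[168.83810492774262, 371.6614865217082], [273.7454150599756, 518.3806805891925], [351.44805184792585, 306.5152491425872], [465.1322017554644, 439.4948747274085]]
0.2 [[170.7178433253539, 354.8161234350407], [277.05517163939044, 501.8374290547215], [352.13154903097393, 305.3058590415334], [465.93562487300574, 438.26268955368187]]
0.3 [[174.7229368117454, 337.0798815553944], [282.6235220676019, 484.21154938609084], [352.9230331845681, 304.10616963736004], [466.84729096815227, 437.03085022532014]]
[[247. 448.]
 [189. 469.]]
```

View pics/c6.png

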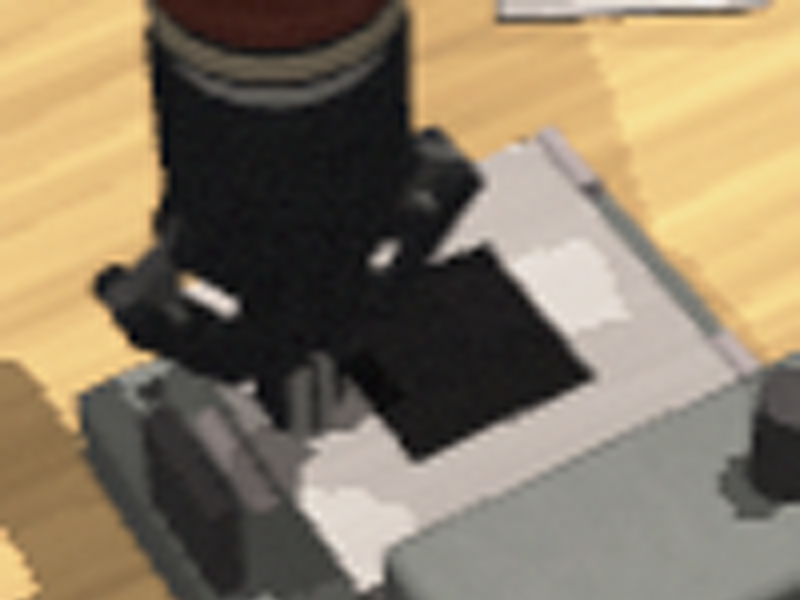

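```bash
python3 -m jog '[[0,0,0.006,0],[0,0,0,0]]' | grep -E "pos|contact"
python3 -m jog '[[0,0,0.006,0],[0,0,0,0]]' | grep -E "pos|contact"
python3 -m jog '[[0,0,0.006,0],[0,0,0,0]]' | grep -E "pos|contact"
```

```text
tool_pos: [0.632, 0.0078, 0.0791]
contact_force: [-0.0, 0.0, 0.2]
tool_pos: [0.632, 0.0078, 0.079]
contact_force: [-3.9, 0.7, 6.5]
tool_pos: [0.6321, 0.0078, 0.0789]
contact_force: [-7.6, 0.0, 13.8]
```

Contact at exactly the shut height (0.079 m), so the guard is down. I press a bit more to be sure of the catch, then lift and check.

```bash
python3 -m jog '[[0,0,0.006,0],[0,0,0,0]]' | grep -E "pos|contact"
python3 -m jog '[[0,0,0.004,0],[0,0,0,0],[0,0,0,0]]' | grep -E "pos|contact"
python3 -m jog '[[0,0,-0.05,0],[0,0,-0.14,0],[0,0,-0.14,0],[0,0,-0.14,0],[0,0,-0.14,0],[0,0,0,0]]' | grep -E "pos|contact"
python3 - <<'E'
from h import *
s=snap("wrist");cv2.imwrite("pics/w1raw.png",s["color"][:,:,::-1])
t=snap("scene")
c=np.zeros((600,800,3),np.uint8)
c[:300,:400]=cv2.resize(s["color"][:,:,::-1],(400,300),interpolation=cv2.INTER_AREA)
c[:,400:]=cv2.resize(t["color"][150:270,215:295,::-1],(400,600),interpolation=cv2.INTER_CUBIC)
c[300:,:400]=cv2.resize(bot.snapshot("top")["color"][100:220,180:340,::-1],(400,300),interpolation=cv2.INTER_CUBIC)
cv2.imwrite("pics/c7.png",c)
E
```

```text
tool_pos: [0.6322, 0.0078, 0.0789]
contact_force: [-10.9, 0.8, 19.9]
tool_pos: [0.6322, 0.0078, 0.0788]
contact_force: [-12.3, 0.7, 24.1]
tool_pos: [0.6359, 0.0075, 0.2361]
contact_force: [0.0, 0.3, 1.3]
```

View pics/c7.png

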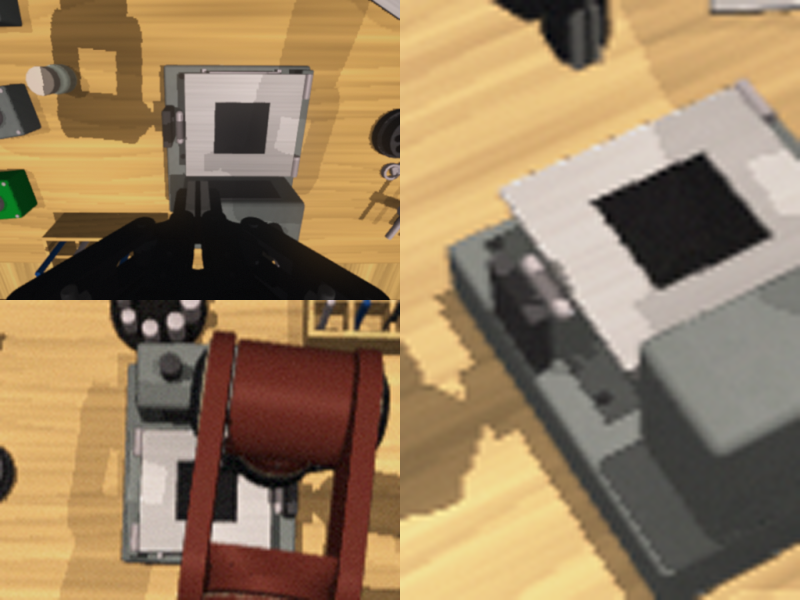

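The guard lies flat and in line with the shut projection: its corners are at crop (503,190) and (628,370), and the nose is under the catch at (545,285). Now I move over to the small grey-box button at height and measure it with the wrist camera.

```bash
python3 -m jog '[[0.01,-0.13,0,0],[0.01,-0.13,0,0],[0.01,-0.13,0,0],[0.01,-0.13,0,0],[0.01,-0.13,0,0],[0.01,-0.13,0,0],[0,-0.13,0,0],[0,-0.13,0,0]]' | grep -E "pos|contact"
python3 -m jog '[[0.12,-0.14,0,0],[0.12,-0.05,0,0],[0,0,0,0],[0,0,0,0]]' | grep -E "pos|contact"
python3 - <<'E'
from h import *
import pickle
np.set_printoptions(precision=4,suppress=True)
t=pickle.load(open("top.pkl","rb"));s0=pickle.load(open("scene.pkl","rb"))
print("top",onz(t,(387.5,183.5),.063),"scene",onz(s0,(139.36,254.77),.063),"tri",tri(t,(387.5,183.5),s0,(139.36,254.77)))
s=snap("wrist");cv2.imwrite("pics/w2.png",s["color"][:,:,::-1]);pickle.dump(s,open("w.pkl","wb"))
print("pred start px",proj(s,[[.6197,-.297,.063],[.46,-.286,.063]]))
m=(s["color"].max(2)<45).astype(np.uint8);n,l,st,c=cv2.connectedComponentsWithStats(m)
for k in range(1,n):
    if st[k,4]>60: print(st[k],c[k],onz(s,c[k],.063))
E
```

```text
tool_pos: [0.6155, -0.2532, 0.2226]
contact_force: [1.8, 0.1, -0.5]
tool_pos: [0.5579, -0.2967, 0.2229]
contact_force: [0.1, 0.6, -0.1]
top [ 0.6191 -0.297   0.063 ] scene [ 0.6226 -0.2951  0.063 ] tri (array([ 0.6199, -0.2965,  0.0602]), np.float64(0.0027843453450766484))
pred start px [[251.8497 222.946 ]
 [262.9855  69.7223]]
[ 243   49   41   44 1076] [259.7788  67.8931] [ 0.4584 -0.2891  0.063 ]
[ 425  154   87  170 3010] [453.9924 223.9691] [ 0.6221 -0.0686  0.063 ]
[    0   157   120   193 10750] [ 49.3715 242.4258] [ 0.6437 -0.5295  0.063 ]
[ 461  174   51  103 1982] [486.1539 228.9793] [ 0.6286 -0.0299  0.063 ]
[    8   216   504   168 38992] [274.2839 335.8364] [ 0.7797 -0.2685  0.063 ]
```

View pics/w2.png

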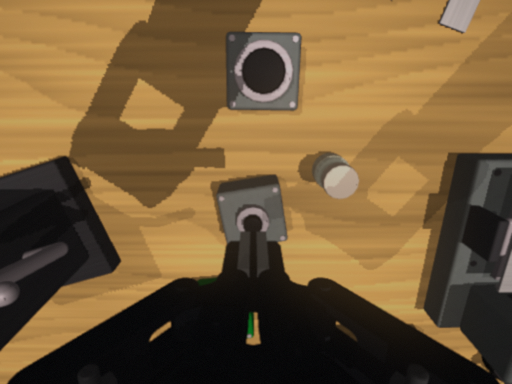

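The wrist view shows the small button on the grey box at (252,222), agreeing with the prediction (251.8,222.9). The large stop is at (260,68) and the jar at (340,180), both clear. I move over it and press.

```bash
python3 -m jog '[[-0.06,0,0,0],[-0.1,0,0,0],[-0.086,0,0,0],[0,0,0.1,0],[0,0,0.12,0],[0,0,0.12,0],[0,0,0.11,0],[0,0,0.06,0]]' | grep -E "pos|contact"
python3 -m jog '[[0,0,0.02,0],[0,0,0.02,0],[0,0,0,0],[0,0,0,0]]' | grep -E "pos|contact"
```

```text
tool_pos: [0.6201, -0.2934, 0.0928]
contact_force: [-0.6, 0.9, -1.1]
tool_pos: [0.6227, -0.2968, 0.0904]
contact_force: [0.3, 0.2, 0.5]
```

```bash
python3 -m jog '[[0.01,0,0.03,0],[0,0,0.03,0],[0,0,0.02,0],[0,0,0,0],[0,0,0,0]]' | grep -E "pos|contact"
python3 -m jog '[[0,0,0.012,0],[0,0,0.01,0],[0,0,0,0]]' | grep -E "pos|contact"
python3 -m jog '[[0,0,0.008,0],[0,0,0.006,0],[0,0,0,0]]' | grep -E "pos|contact"
```

```text
tool_pos: [0.6187, -0.2962, 0.068]
contact_force: [0.0, -0.3, -0.0]
tool_pos: [0.6194, -0.2966, 0.0634]
contact_force: [-0.5, -0.7, 3.5]
tool_pos: [0.6195, -0.2967, 0.061]
contact_force: [-1.9, 1.3, 8.2]
```

```bash
python3 -m jog '[[0,0,0.008,0],[0,0,0,0]]' | grep -E "pos|contact"
python3 -m jog '[[0,0,0.008,0],[0,0,0,0]]' | grep -E "pos|contact"
python3 -m jog '[[0,0,0.004,0],[0,0,0,0]]' | grep -E "pos|contact"
```

```text
tool_pos: [0.6195, -0.2967, 0.0609]
contact_force: [-6.3, 3.4, 14.9]
tool_pos: [0.6196, -0.2968, 0.0607]
contact_force: [-10.3, 5.1, 22.8]
tool_pos: [0.6196, -0.2968, 0.0607]
contact_force: [-12.4, 7.3, 27.8]
```

The descent stops hard at z=0.0607, short of full travel, so something other than the button, probably its bezel, is taking the load. I check the moment to find where.

```bash
python3 - <<'E'
from h import *
np.set_printoptions(precision=3,suppress=True)
st=bot.get_state()
for k in("time_s","tool_pos","tool_rot","contact_force","torque","width","finger_force","joints"):print(k,st[k])
F=st["contact_force"];T=st["torque"];print("r at tip plane",-T[1]/F[2],T[0]/F[2])
import pickle
w=pickle.load(open("w.pkl","rb"))
c=w["color"].astype(int)
print(c.max(2)[200:242:2,230:280:2])
E
```

```text
time_s 14.6
tool_pos [ 0.62  -0.297  0.061]
tool_rot [-0.    -0.001  1.    -0.   ]
contact_force [-12.441   7.333  27.761]
torque [1.164 2.134 0.031]
width -4.713804773353614e-05
finger_force 13.272779482940678
joints [-0.555  0.342  1.579 -0.001  1.22  -2.126]
r at tip plane -0.07685270031067463 0.041923183919986014
[[106 106 106 105 104 105 107 105 104 106 107 105 106 106 106 106 106  97
   92  92  92  92  92  92  93]
 [106 105 105 106 105 106 106 105 105 105 106 107 107 107 107 106 106  96
   91  92  92  93  90  91  92]
 [104 105 106 106 107 105 101  83  81  81  81  83  82  92 101 103 103  94
   91  90  90  91  90  90  92]
 [105 104 106 106 102 103  83  67  68  66  68  76  74  68  70  80  94  96
   89  91  92  91  91  90  91]
 [105 105 105 105  83  67  68  70 105 128 146 153 154 142 119  92  75  86
   89  89  91  92  91  90  90]
 [106 104 105 101  68  67  86 135 160 164 166 168 168 170 171 166 113  76
   85  91  91  91  92  91  91]
 [104 105 102  81  66 105 156 166 164 166 165 168 166 166 165 167 155 124
   81  89  91  90  90  91  92]
 [106 105 100  67  82 147 162 162 163 133 105 
[... 724 characters left out ...]
37  37  39  38  38  38  39  42 129 158
  147  98 102 101 102 103 103]
 [105 104 105 103 112 143 149 103  42  40  37  36  37  39  38  81 142 151
  123 101 102 102 103 103 105]
 [104 104 103 103 103  90  74  68  58  58  45  32  33  47  57  64  72  72
   89 101 102 102 102 103 103]
 [103 103 105 103 102  78  60  61  59  61  42  33  34  47  61  60  60  60
   87 102 100 102 102 101 102]
 [104 102 101 101 101  76  59  60  60  58  42  33  32  45  59  60  60  61
   84 101 101 102 102 102 101]
 [103 104 103 102 103  75  60  61  60  60  42  32  33  46  61  61  61  61
   77 101 103 103 103 103 102]
 [ 93  86  86  86  81  65  60  61  60  60  41  32  33  45  59  59  62  60
   70  82  84  83  83  93  99]]
```

```bash
python3 -m jog '[[0,0,-0.03,0],[0,0,-0.032,0],[0,0,0,0],[0,0,0,0],[0,0,0,0]]' | grep -E "pos|contact"
python3 -m jog '[[0,0,0.006,0],[0,0,0,0],[0,0,0,0],[0,0,0,0]]' | grep -E "pos|contact"
python3 -m jog '[[0,0,0.006,0],[0,0,0,0],[0,0,0,0],[0,0,0,0]]' | grep -E "pos|contact"
python3 -m jog '[[0,0,0.006,0],[0,0,0,0],[0,0,0,0],[0,0,0,0]]' | grep -E "pos|contact"
python3 -m jog '[[0,0,0.006,0],[0,0,0,0],[0,0,0,0],[0,0,0,0]]' | grep -E "pos|contact"
python3 -m jog '[[0,0,0.006,0],[0,0,0,0],[0,0,0,0],[0,0,0,0]]' | grep -E "pos|contact"
python3 -m jog '[[0,0,0.006,0],[0,0,0,0],[0,0,0,0],[0,0,0,0]]' | grep -E "pos|contact"
```

```text
tool_pos: [0.6184, -0.2959, 0.0687]
contact_force: [0.1, 0.2, 0.3]
tool_pos: [0.6187, -0.2962, 0.0679]
contact_force: [-0.4, 0.6, 0.2]
tool_pos: [0.6191, -0.2964, 0.0671]
contact_force: [-0.5, -0.3, 0.3]
tool_pos: [0.6191, -0.2964, 0.0658]
contact_force: [0.1, 0.3, 2.2]
tool_pos: [0.6192, -0.2964, 0.0643]
contact_force: [-0.6, -0.0, 3.7]
tool_pos: [0.6192, -0.2964, 0.0628]
contact_force: [-0.6, 0.5, 4.0]
tool_pos: [0.6192, -0.2964, 0.0612]
contact_force: [-0.5, -0.3, 4.6]
```

Contact begins at 0.0668 and the hard stop is at 0.0607, about 6 mm of travel at about 5 N. So this is the button's full stroke, not the bezel. I finish the press, let it come back, retract, then check.

```bash
python3 -m jog '[[0,0,0.008,0],[0,0,0,0],[0,0,0,0],[0,0,0,0]]' | grep -E "pos|contact"
python3 -m jog '[[0,0,-0.04,0],[0,0,-0.1,0],[0,0,-0.14,0],[0,0,-0.14,0],[0,0,-0.14,0],[0,0,0,0],[0,0,0,0],[0,0,0,0]]' | grep -E "pos|contact|time"
python3 - <<'E'
from h import *
s=snap("scene");np.set_printoptions(precision=1,suppress=True)
# free edge of guard: bright plate vs dark deck, along scan lines crossing it midway; compare with projected edge for angles
o,d=.654,.065
for th in (0,.04,.09):
    f=lambda x,r:[.654+x,.143-r*np.cos(th)+.004*np.sin(th),.075+r*np.sin(th)+.004*np.cos(th)]
    print(th,proj(s,[f(-.095,.154),f(-.095,.01)]).tolist(), "head/deck refs",proj(s,[[.549,-.042,.04],[.714,-.015,.125],[.714,.145,.125]]).tolist() if th==0 else "")
g=s["color"].max(2)
print(g[180:196,228:246])
E
```

```text
tool_pos: [0.6192, -0.2965, 0.0609]
contact_force: [-4.7, 2.6, 11.5]
time_s: 18.02
tool_pos: [0.6184, -0.2959, 0.1978]
contact_force: [-0.1, 0.4, -1.0]
0 [[232.2592682884616, 186.86129305160244], [277.7198336286093, 166.93050145132693]] head/deck refs [[221.70534724417692, 198.12286988684235], [259.42453353097284, 217.32543285338846], [314.94216327887943, 190.71023512720922]]
0.04 [[232.1780400030178, 185.31724517637227], [277.77316571892464, 166.81010181149688]] head/deck refs 
0.09 [[232.19136728908956, 183.32255770184722], [277.84647831136147, 166.65906166827585]] head/deck refs 
[[213 209 203 199 194 194 195 198 196 194 192 191 192 195 201 206 209 210]
 [203 199 194 195 196 197 198 194 190 189 189 196 203 206 210 212 214 216]
 [194 196 198 198 197 194 191 190 192 198 203 206 208 212 215 218 220 220]
 [199 199 197 193 190 190 194 197 204 208 209 212 215 218 218 219 220 221]
 [197 194 189 190 192 201 205 207 211 212 216 219 202 180 220 221 220 219]
 [191 193 196 202 207 208 210 212 216 218 219 223 225 220 220 221 220 220]
 [199 203 206 209 211 214 217 220 220 225 230 220 219 221 219 220 219 220]
 [209 209 211 212 218 219 221 222 221 222 221 220 221 219 220 220 220 221]
 [211 213 218 220 219 219 211 204 219 220 219 219 219 220 221 221 222 223]
 [219 220 219 219 219 218 201 186 223 219 221 220 219 220 221 223 222 223]
 [220 219 218 219 219 220 222 210 194 222 220 220 220 222 222 223 222 222]
 [217 219 220 222 223 224 222 220 200 180 221 221 222 222 222 220 220 221]
 [221 222 223 222 221 219 218 218 200 190 231 221 220 219 221 221 220 221]
 [223 222 219 219 215 217 218 217 200 143 163 224 220 220 221 223 223 223]
 [219 216 216 216 216 216 200 149 120 128 142 176 220 222 224 224 223 223]
 [216 214 216 198 154 150 123 122 128 125  81 135 209 224 223 223 223 222]]
```

The bias-corrected guard corner lies on the 0 rad projection, so the guard is shut. Handing in.

```bash
python3 -c "
from plant import bot
print(bot.close_job())"
```

```text
the job is handed in; nothing more can be done
None
```

I pushed the tray home against its stop, closed the guard, pressed the start button through its full 6 mm stroke and released it, and handed the job in at about 18 s. I never felt the catch snap; I take the guard as shut because it stood solid at 24 N at the shut height and the camera shows it at about 0 rad; the hand-in returned no verdict.

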